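Empty the open sample tube through the funnel and hold it tipped

TASK

Draw the open sample tube (the one without a cap) out of the sloping rack with its mouth kept up, then tip it over the funnel so that all four ore lumps run through into the glass bottle. Finish while still holding the emptied tube there, quite still: raised close above the funnel and clear of its rim, the mouth over the funnel and pointing clearly downward, touching neither funnel nor bottle. Leave the capped tubes, the polished mount and the slide box alone, and keep the bottle standing in its place with the funnel seated in it.

Things in the scene. Friction and masses are not known exactly. Their poses are not given: they have to be found in the camera images.
- rack: fixed sloping tube rack: blue block 234 mm wide, up to 97 mm high, three bores in a row (local y = -78, 0, +78 mm, a tube in each, any order), on an aluminium foot plate. Origin: underside, on the bench. Bores open to local -x, rising 35 deg above level that way; 44 mm wide, 52 mm deep along the slope (2 mm play round a tube). Block reaches 30 mm to either side of the bores' axes
- open_tube: clear plastic tube without cap, 40 mm outside diameter, 125 mm long, wall 3 mm, 45 g; in one of the bores, the four lumps at its bottom. Origin: centre of its closed bottom; local z = its axis, towards the open mouth, rising 35 deg above level at the start. Lower 52 mm in the bore, upper 73 mm free all round; axis 92 mm above the bench at 88 mm; next tubes' axes 78 mm away
- open_tube_mouth (a point): centre of the open tube's mouth, on its axis, 125 mm from its bottom
- lump0: one of the four rounded lead-grey ore lumps, about 14 mm across, 10 g, rolls easily; origin at its centre
- lump1: one of the four rounded lead-grey ore lumps, about 14 mm across, 10 g, rolls easily; origin at its centre
- lump2: one of the four rounded lead-grey ore lumps, about 14 mm across, 10 g, rolls easily; origin at its centre
- lump3: one of the four rounded lead-grey ore lumps, about 14 mm across, 10 g, rolls easily; origin at its centre
- funnel: off-white wide-stem funnel, loose, stem in the bottle's neck, collar on the bottle's rim: mouth 121 mm wide over its bead, cone sides sloping 50 deg, stem 39 mm outside, 34 mm inside, 80 mm tall, 90 g. Origin: centre of the stem's lower end, 70 mm above the bench; z up
- funnel_rim (a point): centre of the funnel's mouth at the level of its rim, 150 mm above the bench; z up
- bottle: clear glass sample bottle, loose, standing on the bench: body 66 mm diameter, 100 mm tall, neck 45 mm inside, about 350 g. Origin: centre of its underside; z up
- capped_tube_red: same kind of tube, full, closed with a red screw cap 44 mm wide, in another bore of the rack, 128 mm long; origin at the centre of its bottom, z towards its cap. Leave alone
- capped_tube_green: same, with a green screw cap. Leave alone
- polished_mount: amber resin disc with a polished ore section, 30 mm diameter, 18 mm tall, lying on the bench; origin at the centre of its underside. Leave alone
- slide_box: yellow thin-section box 85 x 110 x 30 mm on the bench; origin at the centre of its underside. Leave alone
There are look-alikes about, which are no part of the job. What is shaped like the open_tube but blue or yellow is not meant.

How it is judged:
By the outcome, as a careful person would: the job done as asked, in the order asked, and still so for the second after the job is handed in, while the arm keeps its last pose, push and grip.
It also fails if it takes over 40 s, if anything falls off the work surface, if the arm or the gripper's body presses on something with over 40 N, if the wrist force passes 120 N, or if a joint passes its speed limit or range.

ROBOT

A 6-joint arm with a two-finger parallel gripper is mounted at the origin on the work surface. World frame = base frame: x ahead of the robot, y to its left, z up, the work surface at z = 0. Lengths are in m, angles in rad, forces in N, time in s.
With the tool pointing down it reaches from about 0.375 to 0.975 m from the base axis. Payload 3.8 kg.
Tool frame: the origin (TCP) lies at the very end of the fingers, on their centre line; the grasp point (between the pads) lies 19 mm behind it; z points along the fingers, y is the line along which they close (so a half turn about z gives the same grasp; the last joint's range is limited). The gripper opens to 85 mm and grips with 20 to 120 N. Pads are 22 mm wide; open, the fingers measure 114 mm over their backs; the gripper's body (76 mm by 85 mm) begins 54 mm behind the grasp point. The pads swing forward as they close: fully open they stand 13 mm farther back than shut.
Start: joints at [-1.381, 0.264, 1.604, -0, 1.274, -0.037], TCP at [0.152, -0.658, 0.231] pointing down, gripper open.
Joint ranges: [-2.63, 2.63], [-0.94, 2.18], [0.31, 2.57], [-1.31, 4.45], [0, 2.66], [-2.55, 2.55]. Speed limits (rad/s): [2.57, 2.57, 3.14, 3.14, 3.14, 3.14].

INTERFACE

Orientations are given as a rotation vector (axis times angle).
In Python, from workcell import bot gives the robot as it stands.
- The arm moves only by the shell command python3 -m creep 'ROWS' [FORCE]. ROWS is JSON, a list of rows, each a list of 5 numbers: the shift along the tool's x, y, z in units of 0.05 m (1.0 is 0.05 m), then the turn about the tool's z in units of 0.1 rad (1.0 is 0.1 rad), then the opening, from 0 (shut) to 1 (fully open). In form: [[tx, ty, tz, spin, hand], ...]. A call has 1 to 20 rows; each row shifts and turns the commanded pose from where the row before left it, along the tool's axes as they then stand; what a row does not reach is not made up. A row lasts 1/8 s, in which the tool goes at most 62.5 mm and 10.7 degrees, less where a joint would pass 70% of its speed; a pose out of reach is approached as far as the arm can. A call with a number of a shift or a turn outside -1 to 1 is refused whole. A call with a gripper value outside its range is refused whole. The fingers move at their own pace and stop on an object; FORCE is the grip in N (left out, the last holds). Time passes only in rows, so rows that do not move let the fingers close. It gives the time, the measured TCP pose, the force, the opening and the grip force at its end, in the units of the state.
- bot.read_state(): the state, without advancing time (a new reading comes with each control period).
- bot.read_camera(name): name is "scene" or "side" or "wrist"; returns a dict with "pixels" (400x640x3 uint8, red, green, blue), "vfov" (degrees; the focal length in pixels is half the picture's height over the tangent of half this angle, whatever the lens; pixels are square), "cx", "cy" (the principal point, pixels), "world_to_cam" (4x4, takes a point from world to camera coordinates). Camera axes: x right, y down, z forward; pixel columns grow to the right and rows downward; lengths in m; the calibration is good to about 2 mm. A picture is of the moment at which its call begins. There is no depth.
- bot.finish_job(): hands the job in; it is judged then, once.
Trained networks look in a picture, given as the dict that the camera call returned (one of the last four; its "shot" number tells which), for a name from the list of things; names that differ only in an ending like _2 or _b are one class to them, and where a whole thing is asked for, a point or a joint stands for the part that bears it (a point fixed in the world has none). Each returns a list of dicts, best first, with "score" (0 to 1); they miss things now and then, are a little off and sometimes report something else, mostly with a low value. They report only what shows in the picture. A call takes as long as a camera call. They do not tell look-alikes from the thing itself.
- bot.look_for(target, picture): "bbox" ([left, top, right, bottom] in pixels, round what is visible of it).
- bot.regions_of(target, picture): "mask" (400x640 bool, what is visible of it) and "bbox" ([left, top, right, bottom] in pixels, round what is visible of it).
The state is a dict: "time": time; "q": joint angles; "joint_vel": joint speeds; "joint_torque": joint torques, N m; "tool_pos": TCP position; "tcp_rot": TCP orientation; "wrist_force": force on the tool from outside, world axes, zero at the start; "torque": the same for the moment, N m; "width": opening from 0.0 (shut) to 1.0 (fully open); "grip_force": force on a finger pad.
Only numpy, scipy, OpenCV 4.12 (cv2) and the standard library are available. Lean on these libraries where they do the work, as an engineer would, in place of code of your own. Each camera call takes 0.05 s, during which the arm holds its last target. There are 200 camera calls.

## Working session

There is one attempt and no reset: what is moved stays moved. The work goes in short steps, Python scripts to look and compute and a shell command to move; the robot and the scene stay as the last step left them, time stands still between calls to the robot, and variables do not carry over. Pictures are saved under pics/ and viewed, at most 10 in all, crops included, and the job is handed in when it is done.

```bash
mkdir -p pics; ls
cat > h.py <<'E'
import numpy as np,cv2
from workcell import bot
from scipy.spatial.transform import Rotation as R
def f(p): return 200/np.tan(np.radians(p["vfov"])/2)
def proj(p,X):
    X=np.atleast_2d(X); T=np.array(p["world_to_cam"]); c=X@T[:3,:3].T+T[:3,3]
    return np.c_[p["cx"]+f(p)*c[:,0]/c[:,2],p["cy"]+f(p)*c[:,1]/c[:,2]]
def ray(p,uv):
    T=np.array(p["world_to_cam"]); d=np.array([(uv[0]-p["cx"])/f(p),(uv[1]-p["cy"])/f(p),1.])
    return -T[:3,:3].T@T[:3,3], T[:3,:3].T@d
def onz(p,uv,z):
    o,d=ray(p,uv); return o+d*(z-o[2])/d[2]
E
python3 - <<'E'
from h import *
s=bot.read_state(); print(s["time"],s["tool_pos"],R.from_rotvec(s["tcp_rot"]).as_matrix().round(3).tolist(),s["q"])
for n in("scene","side","wrist"):
    p=bot.read_camera(n); T=np.array(p["world_to_cam"]);print(n,p["vfov"],p["cx"],p["cy"],(-T[:3,:3].T@T[:3,3]).round(3),T[2,:3].round(2))
    cv2.imwrite(f"pics/{n}0.png",p["pixels"][:,:,::-1])
    for t in ["rack","open_tube","funnel","bottle","capped_tube_red","capped_tube_green","slide_box","polished_mount","lump0"]:
        print(t,[(round(d["score"],2),np.round(d["bbox"]).astype(int).tolist()) for d in bot.look_for(t,p)][:4])
a=cv2.imread("pics/scene0.png");b=cv2.imread("pics/side0.png")
cv2.imwrite("pics/both0.png",cv2.resize(np.vstack([a,b]),(480,600),interpolation=cv2.INTER_AREA))
E
```

```text
pics
0.0 [ 0.15164595 -0.65698099  0.22994341] [[0.974, 0.225, -0.0], [0.225, -0.974, 0.002], [0.0, -0.002, -1.0]] [-1.38089446e+00  2.64779078e-01  1.60537618e+00  1.92093750e-05
  1.27373485e+00 -3.69031214e-02]
scene 49.39415808239381 324.4158092446734 198.15817497951386 [1.007 0.659 0.951] [-0.43 -0.54 -0.72]
rack [(0.67, [301, 210, 392, 312])]
open_tube [(0.9, [336, 185, 374, 202]), (0.81, [404, 215, 448, 249]), (0.58, [339, 207, 369, 233]), (0.55, [392, 304, 446, 345])]
funnel [(0.96, [230, 143, 276, 170]), (0.44, [242, 168, 268, 197])]
bottle [(0.89, [244, 169, 269, 198])]
capped_tube_red [(0.67, [319, 217, 352, 252]), (0.62, [229, 142, 277, 170])]
capped_tube_green [(0.92, [300, 239, 331, 270]), (0.16, [339, 205, 370, 231])]
slide_box [(0.79, [218, 139, 243, 169])]
polished_mount []
lump0 [(0.38, [301, 240, 331, 272])]
side 45.39656251565811 317.7152234053522 189.44340227283877 [0.304 1.209 0.971] [ 0.14 -0.8  -0.58]
rack [(0.86, [255, 221, 343, 261])]
open_tube [(0.94, [348, 196, 377, 224]), (0.9, [271, 283, 292, 326]), (0.87, [312, 196, 328, 219]), (0.86, [364, 245, 388, 286])]
funnel [(0.85, [290, 132, 327, 155])]
bottle [(0.58, [301, 153, 321, 179])]
capped_tube_red [(0.73, [262, 199, 280, 221]), (0.67, [288, 198, 305, 224])]
capped_tube_green [(0.57, [292, 130, 326, 154]), (0.56, [264, 197, 281, 225])]
slide_box [(0.6, [316, 137, 341, 155])]
polished_mount [(0.25, [292, 127, 327, 150])]
lump0 [(0.2, [318, 138, 339, 158])]
wrist 67.54027317389287 319.4371449963594 197.60805747900346 [ 0.228 -0.639  0.373] [-0.3  -0.07 -0.95]
rack []
open_tube []
funnel []
bottle []
capped_tube_red []
capped_tube_green []
slide_box []
polished_mount []
lump0 []
```

View pics/scene0.png

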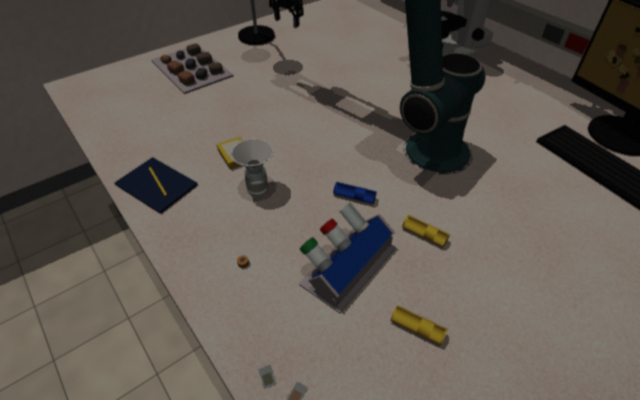

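View pics/side0.png

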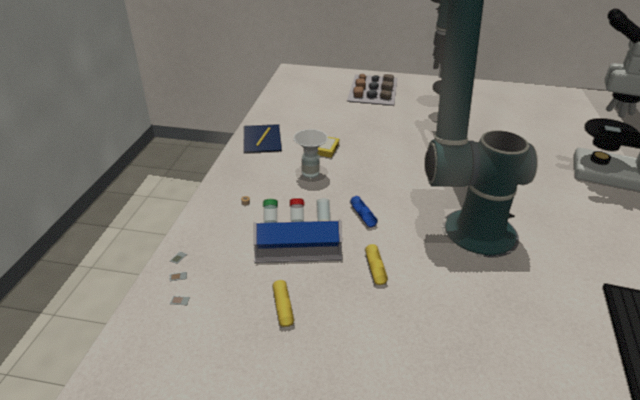

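The scene view shows the rack at about (350,260) with three tubes in it: the clear one at (354,219), the red-capped at (335,235) and the green-capped at (315,253). The funnel is at (252,155), on the bottle at (256,183). Candidates for open_tube in the scene view are the clear tube in the rack (354,219), the blue one (355,193), and the yellow ones (425,231) and (419,324). Only the clear, uncapped tube in a bore fits the description. I'll measure next.

```bash
cat > m.py <<'E'
from h import *
from scipy.optimize import least_squares
P={n:bot.read_camera(n) for n in("scene","side")}
def best(t,n,near):
    ds=bot.regions_of(t,P[n]); 
    ds=[d for d in ds if np.hypot((d["bbox"][0]+d["bbox"][2])/2-near[0],(d["bbox"][1]+d["bbox"][3])/2-near[1])<22]
    return ds[0] if ds else None
C=lambda m:np.array(np.nonzero(m)[::-1]).T.mean(0)
# funnel silhouette fit: rim bead circle at z=.15 r=.0605 -> bbox
near={"scene":(253,156),"side":(309,143)}
obs=[]
for n in P:
    d=best("funnel",n,near[n]); print("funnel",n,d and np.round(d["bbox"],1)); obs.append((n,d["bbox"]))
a=np.linspace(0,2*np.pi,73)
def ff(x):
    r=[]
    for n,b in obs:
        q=proj(P[n],np.c_[x[0]+.0605*np.cos(a),x[1]+.0605*np.sin(a),np.full(73,.148)])
        r+= [q[:,0].min()-b[0],q[:,0].max()-b[2],q[:,1].min()-b[1]]
    return np.array(r)
s=least_squares(ff,onz(P["scene"],(253,152),.15)[:2]); print("funnel xy",s.x,s.fun.round(1))
for n,nr in(("scene",(256,183)),("side",(311,166))):
    d=best("bottle",n,nr); print("bottle",n,d and (C(d["mask"]),onz(P[n],C(d["mask"]),.045)))
# tubes
for t,sc,sd,L in(("open_tube",(354,219),(323,208),.09),("capped_tube_red",(335,235),(297,211),.09),("capped_tube_green",(315,253),(271,211),.09)):
    for n,nr in(("scene",sc),("side",sd)):
        d=best(t,n,nr)
        if d is not None:
            print(t,n,d["score"],np.round(d["bbox"]),C(d["mask"]).round(1),onz(P[n],C(d["mask"]),.095).round(4))
for n,nr in(("scene",(347,261)),("side",(299,241))):
    d=best("rack",n,nr); print("rack",n,d and np.round(d["bbox"]))
for nm,uv,z in(("stand",(257,35),0),("pad",(288,67),0),("box",(192,67),0),("slidebox",(230,154),.015),("mount",(243,261),.01),("blue",(355,193),.02),("y1",(425,231),.02),("y2",(419,324),.02)): print(nm,onz(P["scene"],uv,z).round(3))
for n,w in(("scene",(285,180,405,315)),("side",(245,185,355,270))):
    x0,y0,x1,y1=w; c=P[n]["pixels"][y0:y1,x0:x1,::-1]; cv2.imwrite(f"pics/crop_{n}.png",cv2.resize(c,None,fx=4,fy=4,interpolation=cv2.INTER_CUBIC))
A=cv2.imread("pics/crop_scene.png");B=cv2.imread("pics/crop_side.png")
B=cv2.copyMakeBorder(B,0,max(0,A.shape[0]-B.shape[0]),0,0,cv2.BORDER_CONSTANT)
cv2.imwrite("pics/crops.png",cv2.resize(np.hstack([A,B]),None,fx=.85,fy=.85))
print(np.hstack([A,B]).shape)
E
python3 m.py
```

```text
funnel scene [231.4 141.  276.7 170.6]
funnel side NoneTraceback (most recent call last):
  File "m.py", line 13, in <module>
    d=best("funnel",n,near[n]); print("funnel",n,d and np.round(d["bbox"],1)); obs.append((n,d["bbox"]))
                                                                                             ~^^^^^^^^
TypeError: 'NoneType' object is not subscriptable
```

```bash
python3 - <<'E'
s=open('m.py').read()
s=s.replace('''    ds=bot.regions_of(t,P[n]); ''','''    ds=list(bot.regions_of(t,P[n]))
    for d in bot.look_for(t,P[n]):
        m=np.zeros((400,640),bool);b=np.round(d["bbox"]).astype(int);m[b[1]:b[3],b[0]:b[2]]=1;ds.append({**d,"mask":m})''')
s=s.replace('obs.append((n,d["bbox"]))','d is not None and obs.append((n,d["bbox"]))')
s=s.replace('.85,fy=.85','.8,fy=.8')
open('m.py','w').write(s)
E
python3 m.py
```

```text
funnel scene [227.9 142.1 278.1 168.4]
funnel side [291.7 132.3 325.6 154.1]
funnel xy [ 0.58320553 -0.19673446] [ 4.  -2.9 -0.8 -1.5 -0.2 -0.9]
bottle scene (array([256.53451327, 182.2159292 ]), array([ 0.58785959, -0.19434644,  0.045     ]))
bottle side (array([310.04298643, 164.29864253]), array([ 0.57643729, -0.20416704,  0.045     ]))
open_tube scene 0.59 [337. 201. 370. 233.] [353.3 217.6] [0.481  0.1196 0.095 ]
open_tube side 0.76 [316. 198. 328. 220.] [322.8 209.3] [0.4776 0.1065 0.095 ]
capped_tube_red scene 0.92 [321. 216. 352. 251.] [335.  235.2] [0.5558 0.1363 0.095 ]
capped_tube_red side 0.89 [289. 200. 303. 221.] [296.4 209. ] [0.5545 0.1204 0.095 ]
capped_tube_green scene 0.78 [300. 239. 331. 271.] [315.5 254.7] [0.6314 0.1545 0.095 ]
capped_tube_green side 0.66 [263. 200. 279. 225.] [270.1 210. ] [0.6297 0.1398 0.095 ]
rack scene [302. 216. 394. 312.]
rack side [255. 220. 342. 263.]
stand [ 0.039 -1.084  0.   ]
pad [ 0.089 -0.755  0.   ]
box [ 0.413 -1.     0.   ]
slidebox [ 0.573 -0.389  0.015]
mount [0.757 0.004 0.01 ]
blue [0.367 0.001 0.02 ]
y1 [0.31  0.231 0.02 ]
y2 [0.528 0.415 0.02 ]
(540, 920, 3)
```

View pics/crops.png

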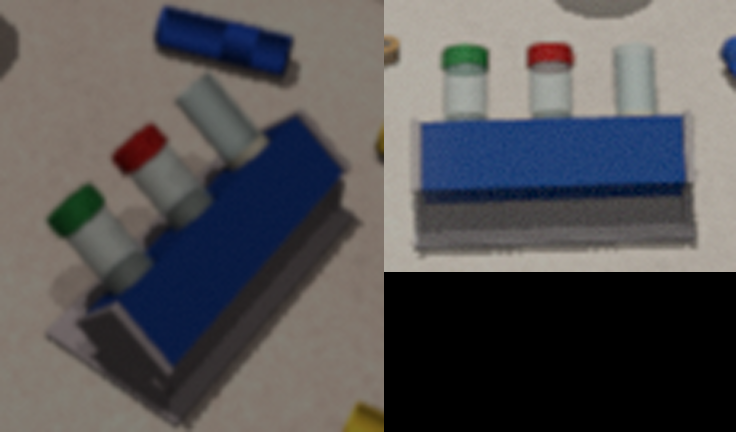

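The right-most tube in the side crop (the clear one with no cap, crop px (635,80)) is the open tube. The red and green caps are on its neighbours, and the blue and yellow look-alikes lie on the bench. The moves have no tilt command, so I first test in free air what the arm does at the edge of its reach.

```bash
python3 -m creep '[[0,0,-1,0,0.7],[0,0,-1,0,0.7],[0,0,-1,0,0.7],[0,0,-1,0,0.7],[0,0,-1,0,0.7],[0,0,-1,0,0.7],[0,0,-1,0,0.7],[0,0,-1,0,0.7],[0,0,-1,0,0.7],[0,0,-1,0,0.7]]'; python3 -c "
from h import *
s=bot.read_state(); print(s['time'],s['tool_pos'].round(3) if hasattr(s['tool_pos'],'round') else s['tool_pos'],R.from_rotvec(s['tcp_rot']).as_matrix().round(3).tolist(),np.round(s['q'],3))"
```

```text
time: 4.25
tool_pos: [0.1514, -0.6558, 0.7296]
tcp_rot: [3.118, 0.355, 0.0]
wrist_force: [0.4, -1.1, 2.0]
width: 0.7
grip_force: 0.0
4.25 [ 0.151 -0.656  0.73 ] [[0.974, 0.225, 0.001], [0.225, -0.974, -0.003], [-0.0, 0.003, -1.0]] [-1.381  0.512  0.322  0.     2.304 -0.037]
```

```bash
cat > st.py <<'E'
from h import *
s=bot.read_state(); print(s['time'],np.round(s['tool_pos'],4),'z',R.from_rotvec(s['tcp_rot']).as_matrix()[:,2].round(3),'x',R.from_rotvec(s['tcp_rot']).as_matrix()[:,0].round(3),np.round(s['q'],3),np.round(s['wrist_force'],1),s['width'],s['grip_force'])
E
python3 -m creep '[[0,0,-1,0,0.7],[0,0,-1,0,0.7],[0,0,-1,0,0.7],[0,0,-1,0,0.7]]'; python3 st.py
```

```text
time: 4.75
tool_pos: [0.1317, -0.5701, 0.8147]
tcp_rot: [3.036, 0.346, 0.015]
wrist_force: [0.9, 0.3, 0.6]
width: 0.702
grip_force: 0.0
4.75 [ 0.1317 -0.5701  0.8147] z [ 0.019 -0.085 -0.996] x [ 0.974  0.225 -0.   ] [-1.388  0.383  0.311  0.005  2.361 -0.041] [0.9 0.3 0.6] 0.7020626058228862 0.0
```

```bash
python3 -m creep '[[0,0,1,0,0.7],[0,0,1,0,0.7],[0,0,1,0,0.7]]'; python3 st.py
```

```text
time: 5.12
tool_pos: [0.1348, -0.5839, 0.6697]
tcp_rot: [3.038, 0.346, 0.014]
wrist_force: [0.3, 0.2, 1.0]
width: 0.699
grip_force: 0.0
5.125 [ 0.1348 -0.5839  0.6697] z [ 0.019 -0.083 -0.996] x [ 0.974  0.225 -0.   ] [-1.388  0.126  0.972  0.004  1.958 -0.042] [0.3 0.2 1. ] 0.6987733058610932 0.0
```

```bash
cat > k.py <<'E'
import numpy as np
from scipy.optimize import least_squares
D=[([.2648,1.6054,1.2737],[.15165,-.65698,.22994]),([.512,.322,2.304],[.1514,-.6558,.7296]),([.383,.311,2.361],[.1317,-.5701,.8147]),([.126,.972,1.958],[.1348,-.5839,.6697])]
def fk(q,L):
    a,b,c=q[0],q[0]+q[1],q[0]+q[1]+q[2]
    return np.array([L[4]+L[0]*np.sin(a)+L[1]*np.sin(b)+L[2]*np.sin(c),L[3]+L[0]*np.cos(a)+L[1]*np.cos(b)+L[2]*np.cos(c)])
res=least_squares(lambda L:np.concatenate([fk(q,L)-[np.hypot(p[0],p[1]),p[2]] for q,p in D]+[1e-3*(L-[.4,.4,.25,.3,0])]),[.4,.4,.25,.3,0])
L=res.x
lo=np.array([-.94,.31,0]);hi=np.array([2.18,2.57,2.66])
def step(q,dr,dz,w):
    # shift in plane: dr along tool-lateral (outward), dz along tool z
    c=q.sum(); tz=np.array([np.sin(c),np.cos(c)]); lat=np.array([-np.cos(c),np.sin(c)])
    t=fk(q,L)+dr*lat+dz*tz
    return least_squares(lambda x:np.r_[fk(x,L)-t,w*(x.sum()-c)],np.clip(q,lo+1e-6,hi-1e-6),bounds=(lo,hi)).x
if __name__=="__main__":
    print(L.round(4),np.abs(res.fun).max())
    for w in(.05,.1,.2,.3,.5,1):
        q=np.array([.512,.322,2.304])
        for i in range(4): q=step(q,0,-.05,w)
        print(w,q.round(3),fk(q,L).round(3),np.pi-q.sum())
E
python3 k.py
```

```text
[ 0.5158  0.5666  0.3597  0.2588 -0.0009] 0.00047101870681853786
0.05 [0.27  0.31  2.037] [0.627 0.918] 0.5238659924505713
0.1 [0.279 0.31  2.066] [0.624 0.908] 0.48715895798112996
0.2 [0.307 0.31  2.154] [0.613 0.877] 0.37044693512601246
0.3 [0.338 0.31  2.24 ] [0.603 0.849] 0.25379814562857206
0.5 [0.376 0.31  2.336] [0.59 0.82] 0.1205399129443796
1 [0.401 0.31  2.395] [0.583 0.804] 0.03593535795610858
```

```bash
cat > g.py <<'E'
from k import *
w=.6
out=[]
for a in np.radians(np.arange(0,360,15)):
    d=.06*np.array([np.cos(a),np.sin(a)]); d*=min(1,.05/np.abs(d).max())
    q=np.array([.126,.972,1.958]);tr=[]
    for i in range(28):
        q=step(q,d[0],d[1],w)
        if i%7==6: tr.append((round(np.pi-q.sum(),2),fk(q,L).round(2).tolist()))
    print(np.degrees(a).round(),(d/.05).round(2),tr,q.round(2))
E
python3 g.py
```

```text
0.0 [1. 0.] [(np.float64(0.19), [0.86, 0.62]), (np.float64(0.41), [1.0, 0.57]), (np.float64(0.67), [1.1, 0.59]), (np.float64(0.92), [1.14, 0.69])] [0.76 0.31 1.15]
15.0 [1.   0.27] [(np.float64(0.15), [0.9, 0.56]), (np.float64(0.37), [1.07, 0.43]), (np.float64(0.62), [1.19, 0.4]), (np.float64(0.88), [1.26, 0.45])] [1.   0.31 0.95]
30.0 [1.   0.58] [(np.float64(0.11), [0.94, 0.48]), (np.float64(0.32), [1.12, 0.26]), (np.float64(0.6), [1.25, 0.16]), (np.float64(0.86), [1.33, 0.19])] [1.26 0.31 0.71]
45.0 [0.85 0.85] [(np.float64(0.09), [0.92, 0.4]), (np.float64(0.21), [1.13, 0.11]), (np.float64(0.47), [1.23, -0.1]), (np.float64(0.73), [1.3, -0.15])] [1.54 0.31 0.57]
60.0 [0.58 1.  ] [(np.float64(0.09), [0.83, 0.34]), (np.float64(0.09), [1.06, 0.01]), (np.float64(0.25), [1.14, -0.29]), (np.float64(0.48), [1.16, -0.46])] [1.79 0.31 0.56]
75.0 [0.27 1.  ] [(np.float64(0.09), [0.72, 0.33]), (np.float64(0.09), [0.85, -0.01]), (np.float64(0.09), [0.97, -0.35]), (np.float64(0.19), [0.99, -0.63])] [1.94 0.31 0.71]
90.0 [0. 1.] [(np.float64(0.09), [0.63, 0.32]), (np.float64(0.09), [0.66, -0.03]
[... 2394 characters left out ...]
 ]
300.0 [ 0.58 -1.  ] [(np.float64(0.25), [0.62, 0.84]), (np.float64(0.49), [0.55, 0.94]), (np.float64(0.73), [0.44, 1.04]), (np.float64(0.98), [0.29, 1.13])] [-0.17  0.31  2.02]
315.0 [ 0.85 -0.85] [(np.float64(0.27), [0.7, 0.79]), (np.float64(0.55), [0.69, 0.9]), (np.float64(0.83), [0.62, 1.03]), (np.float64(1.1), [0.48, 1.15])] [-0.01  0.31  1.74]
330.0 [ 1.   -0.58] [(np.float64(0.26), [0.77, 0.74]), (np.float64(0.54), [0.83, 0.81]), (np.float64(0.83), [0.81, 0.93]), (np.float64(1.1), [0.73, 1.08])] [0.23 0.31 1.5 ]
345.0 [ 1.   -0.27] [(np.float64(0.22), [0.82, 0.68]), (np.float64(0.47), [0.93, 0.69]), (np.float64(0.73), [0.98, 0.77]), (np.float64(0.99), [0.97, 0.89])] [0.52 0.31 1.33]
```

```bash
python3 -m creep '[[0,0.85,-0.85,0,0.65],[0,0.85,-0.85,0,0.65],[0,0.85,-0.85,0,0.65],[0,0.85,-0.85,0,0.65],[0,0.85,-0.85,0,0.65],[0,0.85,-0.85,0,0.65],[0,0.85,-0.85,0,0.65],[0,0.85,-0.85,0,0.65],[0,0.85,-0.85,0,0.65],[0,0.85,-0.85,0,0.65],[0,0.85,-0.85,0,0.65],[0,0.85,-0.85,0,0.65],[0,0.85,-0.85,0,0.65],[0,0.85,-0.85,0,0.65]]'; python3 st.py
```

```text
time: 6.88
tool_pos: [0.1558, -0.6756, 0.8766]
tcp_rot: [2.615, 0.298, 0.078]
wrist_force: [-0.3, -0.6, -0.4]
width: 0.648
grip_force: 0.0
6.875 [ 0.1558 -0.6756  0.8766] z [ 0.11  -0.477 -0.872] x [ 0.974  0.225 -0.   ] [-1.392  0.348  0.312  0.025  1.971 -0.032] [-0.3 -0.6 -0.4] 0.6483151730506829 0.0
```

```bash
cat > fit.py <<'E'
from h import *
from k import L
from scipy.optimize import least_squares
P={n:bot.read_camera(n) for n in("scene","side")}
obs=[("scene",78,.125,.020,[338.5,203.5]),("scene",0,.128,.022,[320.5,217.5]),("scene",-78,.128,.022,[300,238]),
("side",78,.125,.020,[316.5,198.5,329]),("side",0,.128,.022,[289.5,199,303.5]),("side",-78,.128,.022,[263,199.5,278.3])]
a=np.linspace(0,2*np.pi,49)
def geom(x):
    yaw=x[2]; lx=np.array([np.cos(yaw),np.sin(yaw),0]); ly=np.array([-np.sin(yaw),np.cos(yaw),0]); return lx,ly
c,s=np.cos(np.radians(35)),np.sin(np.radians(35))
def axis(x,y,d):
    lx,ly=geom(x); C=np.array([x[0],x[1],.092])+ly*y/1000; u=-lx*c+np.array([0,0,s]); return C+u*(d-.088),u,ly,C
def ff(x):
    r=[]
    for n,y,d,rad,o in obs:
        p0,u,ly,_=axis(x,y,d); v=np.cross(u,ly); pts=[]
        for dd in (0,-.012): pts.append(p0+u*dd+rad*(np.cos(a)[:,None]*ly+np.sin(a)[:,None]*v))
        q=proj(P[n],np.vstack(pts)); e=[q[:,0].min()-o[0],q[:,1].min()-o[1]]
        if len(o)>2:e.append(q[:,0].max()-o[2])
        r+=e
    return np.array(r)
res=least_squares(ff,[.555,.13,np.radians(102.7)],loss="soft_l1"); 
print(res.x,np.degrees(res.x[2]),ff(res.x).round(1))
p,u,ly,C=axis(res.x,78,.088); print("open s88",C,"u",u,"ly",ly)
E
python3 fit.py
```

```text
[0.54997304 0.13819135 1.82338461] 104.47224269987515 [ 1.5 -2.2 -0.1  0.1  0.6 -1.3 -0.8  0.2  0.4 -0.8 -0.6  0.2 -0.8 -0.2
 -1. ]
open s88 [0.47444807 0.1186983  0.092     ] u [ 0.20471507 -0.79315939  0.57357644] ly [-0.96826882 -0.24991095  0.        ]
```

```bash
cat > ik.py <<'E'
from h import *
from k import L
from scipy.optimize import least_squares
lo=np.array([-2.63,-.94,.31,-1.31,0,-2.55]);hi=np.array([2.63,2.18,2.57,4.45,2.66,2.55])
Ry=lambda t:R.from_euler('y',t); Rz=lambda t:R.from_euler('z',t)
def FK(q):
    A=Rz(q[0])*Ry(q[1]); p=np.array([0,0,L[3]])+A.apply([0,0,L[0]])
    A=A*Ry(q[2]); p=p+A.apply([0,0,L[1]]); A=A*Rz(q[3])*Ry(q[4]); p=p+A.apply([0,0,L[2]])
    return p,A*Rz(q[5]+np.pi/2)
def IK(p,Rt,q0):
    def e(q):
        a,B=FK(q); return np.r_[a-p,.3*(Rt.inv()*B).as_rotvec()]
    r=least_squares(e,np.clip(q0,lo+1e-4,hi-1e-4),bounds=(lo,hi)); return r.x,np.abs(r.fun).max()
def tool(zdir,y):
    z=zdir/np.linalg.norm(zdir); y=y-z*(y@z); y/=np.linalg.norm(y); return R.from_matrix(np.c_[np.cross(y,z),y,z])
E
cat > plan.py <<'E'
from ik import *
s=bot.read_state(); q0=np.array(s["q"]); p,A=FK(q0); print("fk err",(p-s["tool_pos"]).round(4),(A.inv()*R.from_rotvec(s["tcp_rot"])).magnitude().round(4))
h=np.array([.225,-.974,0])
for th in (38,43):
    t=np.radians(th); z=h*np.sin(t)-np.array([0,0,np.cos(t)])
    for sg in(1,-1):
        yv=sg*np.array([.974,.225,0]); A=tool(z,yv)
        G=np.array([.476,.117,.092])
        for nm,g,B in(("start",np.array([.156,-.676,.9]),tool(z,-np.array(h))),("hi",np.array([.45,.0,.35]),A),("grasp",G,A),("drawn",G+.12*np.array([.18,-.8,.57]),A),("funnel",np.array([.583,-.197,.24])+.024*h,A),("flip90",np.array([.583,-.197,.24])+.024*h,A*Rz(np.pi/2)),("flip-90",np.array([.583,-.197,.24]),A*Rz(-np.pi/2)),("flip180",np.array([.583,-.197,.22])+.024*h,A*Rz(np.pi))):
            best=min((IK(g+z*.019,B,x) for x in ([.2,.3,1.6,0,1.2,0],[.2,.3,1.6,1,1.2,1.5],[.2,.3,1.6,-1,1.2,-1.5],[-.3,.3,1.6,1,.8,-2],[-.3,.3,1.6,-1,.8,2],[-.3,.3,1.6,2.5,.8,-2])),key=lambda r:r[1])
            print(th,sg,nm,best[0].round(2),round(best[1],4))
E
python3 plan.py; python3 -m creep '[[0,0.85,-0.85,0,0.65],[0,0.85,-0.85,0,0.65],[0,0.85,-0.85,0,0.65],[0,0.85,-0.85,0,0.65],[0,0.85,-0.85,0,0.65]]'; python3 st.py
```

```text
time: 7.6
tool_pos: [0.1465, -0.6348, 0.9623]
tcp_rot: [2.426, 0.276, 0.101]
wrist_force: [-0.5, -0.2, 0.2]
width: 0.653
grip_force: 0.0
7.6 [ 0.1465 -0.6348  0.9623] z [ 0.145 -0.629 -0.763] x [ 0.974  0.225 -0.   ] [-1.402  0.247  0.311  0.04   1.882 -0.033] [-0.5 -0.2  0.2] 0.6525342745307844 0.0Traceback (most recent call last):
  File "plan.py", line 2, in <module>
    s=bot.read_state(); q0=np.array(s["q"]); p,A=FK(q0); print("fk err",(p-s["tool_pos"]).round(4),(A.inv()*R.from_rotvec(s["tcp_rot"])).magnitude().round(4))
                                                                                                   ^^^^^^^^^^^^^^^^^^^^^^^^^^^^^^^^^^^^^^^^^^^^^^^^^^^^^^^
AttributeError: 'float' object has no attribute 'round'
```

```bash
sed -i 's/(A.inv()\*R.from_rotvec(s\["tcp_rot"\])).magnitude().round(4)/(A.inv()*R.from_rotvec(s["tcp_rot"])).magnitude()/; s/(38,43)/(40.2,)/' plan.py; python3 plan.py
```

```text
fk err [-0.0228 -0.0117  0.0026] 6.052072076867517e-16
40.2 1 start [-1.63 -0.05  1.03  0.45  1.38  2.55] 0.0939
40.2 1 hi [ 0.49 -0.18  2.03 -0.67  1.52  0.38] 0.0
40.2 1 grasp [ 0.66  0.28  2.08 -0.68  1.21  0.82] 0.0
40.2 1 drawn [ 0.48  0.12  2.12 -0.73  1.22  0.63] 0.0
40.2 1 funnel [-0.01  0.08  1.99 -0.81  1.05  0.18] 0.0
40.2 1 flip90 [-0.01  0.08  1.99 -0.81  1.05  1.75] 0.0
40.2 1 flip-90 [ 0.03  0.07  2.   -0.8   1.07 -1.36] 0.0
40.2 1 flip180 [ 0.07  0.13  2.11 -1.06  1.01 -2.55] 0.0445
40.2 -1 start [-1.63 -0.05  1.03  0.45  1.38  2.55] 0.0939
40.2 -1 hi [ 0.57 -0.15  2.07 -0.73  1.54 -2.55] 0.0324
40.2 -1 grasp [ 0.66  0.28  2.08 -0.68  1.21 -2.32] 0.0
40.2 -1 drawn [ 0.48  0.12  2.12 -0.73  1.22 -2.51] 0.0
40.2 -1 funnel [ 0.08  0.11  2.1  -1.06  1.03 -2.55] 0.0489
40.2 -1 flip90 [-0.01  0.08  1.99 -0.81  1.05 -1.39] 0.0
40.2 -1 flip-90 [ 0.03  0.07  2.   -0.8   1.07  1.78] 0.0
40.2 -1 flip180 [-0.01  0.1   2.01 -0.83  1.02  0.21] 0.0
```

```bash
python3 -m creep '[[0,0.85,-0.85,0,0.65],[0,0.85,-0.85,0,0.65]]'; python3 st.py
sed -i 's/A=Rz(q\[0\])\*Ry(q\[1\]); p=np.array(\[0,0,L\[3\]\])/A=Rz(q[0])*Ry(q[1]); p=Rz(q[0]).apply([0,.0247,L[3]])/' ik.py
cat > traj.py <<'E'
from ik import *
def sim(rows,p,A,q,verbose=1):
    """commanded pose after rows, IK check"""
    bad=0;vm=np.zeros(6)
    for i,r in enumerate(rows):
        p=p+A.apply(np.array(r[:3])*.05); A=A*Rz(r[3]*.1); q2,e=IK(p,A,q); vm=np.maximum(vm,abs(q2-q)/.125); q=q2; bad=max(bad,e)
    if verbose: print("end",p.round(4),"q",q.round(2),"maxerr",round(bad,4),"vmax",vm.round(2))
    return p,A,q
def plan(p,A,target,n,spins):
    """straight line to target with given spins; rows in tool units"""
    out=[];pos=p.copy()
    for i in range(n):
        nxt=p+(target-p)*(i+1)/n; d=A.inv().apply(nxt-pos)/.05; d=np.round(d,2); out.append([*d.tolist(),spins[i]]); pos=pos+A.apply(d*.05); A=A*Rz(spins[i]*.1)
    return out
def now():
    s=bot.read_state(); return np.array(s["tool_pos"]),R.from_rotvec(s["tcp_rot"]),np.array(s["q"])
E
cat > t1.py <<'E'
from traj import *
p,A,q=now(); print("fk",(FK(q)[0]-p).round(4))
z=A.as_matrix()[:,2]; G=np.array([.476,.117,.092]); u=np.array([.19,-.797,.5736])
th=np.degrees(np.arcsin(np.hypot(z[0],z[1]))); print("tilt",th)
# spin so that y.u=0
x,y=A.as_matrix()[:,0],A.as_matrix()[:,1]; 
f=[np.arctan2(y@u,x@u)+k*np.pi for k in(-1,0,1)]; print("spin options",f, "-> y=",[A.apply([-np.sin(t),np.cos(t),0]).round(2) for t in f])
T=G+z*(.019-.12)
sp=min(f,key=lambda t:abs(t+np.pi/2))
n=20; spins=[-1]*15+[round((sp+1.5)*10,1)]+[0]*4
rows=plan(p,A,T,n,spins); print("target",T.round(3)); print([[*r,.65] for r in rows]); sim(rows,p,A,q)
E
python3 t1.py
```

```text
time: 7.85
tool_pos: [0.1409, -0.6108, 0.9979]
tcp_rot: [2.352, 0.268, 0.11]
wrist_force: [0.7, 1.3, -0.0]
width: 0.646
grip_force: 0.0
7.85 [ 0.1409 -0.6108  0.9979] z [ 0.158 -0.683 -0.713] x [ 0.974  0.225 -0.   ] [-1.409  0.202  0.312  0.047  1.851 -0.033] [ 0.7  1.3 -0. ] 0.6461158577926192 0.0
fk [ 0.0017 -0.008   0.0032]
tilt 44.530084687305305
spin options [np.float64(-1.5768542927758793), np.float64(1.5647383608139138), np.float64(4.706331014403707)] -> y= [array([ 0.97,  0.23, -0.  ]), array([-0.97, -0.23,  0.  ]), array([ 0.97,  0.23, -0.  ])]
target [0.46  0.186 0.164]
[[0.49, -1.09, 0.1, -1, 0.65], [0.6, -1.03, 0.1, -1, 0.65], [0.69, -0.97, 0.1, -1, 0.65], [0.79, -0.89, 0.1, -1, 0.65], [0.88, -0.81, 0.1, -1, 0.65], [0.95, -0.72, 0.1, -1, 0.65], [1.02, -0.62, 0.1, -1, 0.65], [1.07, -0.52, 0.1, -1, 0.65], [1.12, -0.4, 0.1, -1, 0.65], [1.16, -0.3, 0.1, -1, 0.65], [1.18, -0.17, 0.1, -1, 0.65], [1.19, -0.06, 0.1, -1, 0.65], [1.19, 0.07, 0.1, -1, 0.65], [1.18, 0.18, 0.1, -1, 0.65], [1.16, 0.3, 0.1, -1, 0.65], [1.12, 0.41, 0.1, np.float64(-0.8), 0.65], [1.08, 0.5, 0.1, 0, 0.65], [1.08, 0.5, 0.1, 0, 0.65], [1.08, 0.5, 0.1, 0, 0.65], [1.09, 0.5, 0.11, 0, 0.65]]
end [0.4602 0.186  0.1637] q [ 0.78  0.26  1.94 -0.65  1.44  0.8 ] maxerr 0.0 vmax [1.6  1.92 3.3  0.92 1.39 0.76]
```

```bash
python3 -m creep '[[0.2,-0.5,0,-1,0.65],[0.3,-0.6,0,-1,0.65],[0.4,-0.7,0,-1,0.65],[0.5,-0.8,0,-1,0.65],[0.7,-0.7,0.1,-1,0.65],[0.8,-0.6,0.1,-1,0.65],[0.8,-0.5,0.1,-1,0.65],[0.9,-0.4,0.1,-1,0.65],[0.95,-0.3,0.1,-1,0.65],[1,-0.2,0.1,-1,0.65],[1,-0.1,0.1,-1,0.65],[1,0,0.1,-1,0.65],[1,0.05,0.1,-1,0.65],[1,0.15,0.1,-1,0.65]]'; python3 st.py
cat > t2.py <<'E'
import sys
from traj import *
p,A,q=now(); print("fk",(FK(q)[0]-p).round(4))
M=A.as_matrix();x,y,z=M.T; u=np.array([.19,-.797,.5736]); G=np.array([.476,.117,.092])
print("tilt",np.degrees(np.arccos(-z[2])),"spin left",np.arctan2(y@u,x@u)+np.array([-np.pi,0,np.pi]))
back=float(sys.argv[1]);n=int(sys.argv[2]);sp=eval(sys.argv[3])
T=G+z*(.019-back); rows=plan(p,A,T,n,(sp+[0]*n)[:n]); print(T.round(3),rows); sim(rows,p,A,q)
E
python3 t2.py .12 9 '[-1,-.8]'
```

```text
time: 9.6
tool_pos: [0.306, -0.1754, 0.5472]
tcp_rot: [1.673, 1.776, -0.549]
wrist_force: [0.4, -0.0, -0.6]
width: 0.655
grip_force: 0.0
9.6 [ 0.306  -0.1754  0.5472] z [ 0.16  -0.681 -0.715] x [ 0.005  0.724 -0.689] [ 0.144 -0.615  1.96  -0.776  1.672 -0.05 ] [ 0.4 -0.  -0.6] 0.6550077356229003 0.0
fk [-0.0002 -0.0087  0.003 ]
tilt 44.38895298483532 spin left [-0.17365815  2.9679345   6.10952716]
[0.46  0.186 0.164] [[1.17, 0.32, 0.12, -1], [1.13, 0.44, 0.11, -0.8], [1.09, 0.53, 0.12, 0], [1.1, 0.52, 0.12, 0], [1.09, 0.53, 0.11, 0], [1.09, 0.52, 0.12, 0], [1.1, 0.53, 0.11, 0], [1.09, 0.53, 0.12, 0], [1.09, 0.52, 0.12, 0]]
end [0.4598 0.1855 0.1642] q [ 0.78  0.26  1.95 -0.65  1.44  0.8 ] maxerr 0.0 vmax [1.29 0.97 0.46 0.18 0.37 1.09]
```

```bash
python3 -m creep '[[0.95,0.27,0.1,-1,0.65],[0.92,0.36,0.1,-0.7,0.65],[0.89,0.43,0.1,0,0.65],[0.89,0.43,0.1,0,0.65],[0.89,0.43,0.1,0,0.65],[0.89,0.43,0.1,0,0.65],[0.89,0.43,0.1,0,0.65],[0.89,0.43,0.1,0,0.65],[0.89,0.43,0.1,0,0.65],[0.89,0.43,0.1,0,0.65],[0.89,0.43,0.1,0,0.65],[0,0,0,0,0.65]]'; python3 st.py; python3 t2.py .12 2 '[]'
python3 - <<'E'
from h import *
P=[bot.read_camera(n) for n in("wrist","scene")]
a=P[0]["pixels"].copy()
G=np.array([.476,.117,.092]);u=np.array([.19,-.797,.5736])
T=np.array(P[0]["world_to_cam"]);print((-T[:3,:3].T@T[:3,3]).round(3),T[2,:3].round(2))
np.savez("w1.npz",pix=a,T=T,v=[P[0]["vfov"],P[0]["cx"],P[0]["cy"]])
for d in(-.036,0,.037):
    uv=proj(P[0],G+u*d)[0];print(d,uv.round(0)); cv2.circle(a,tuple(int(k) for k in uv),4,(255,0,255),-1)
cv2.imwrite("pics/w1.png",a[:,:,::-1])
E
```

```text
time: 11.1
tool_pos: [0.4658, 0.1806, 0.163]
tcp_rot: [1.531, 1.93, -0.631]
wrist_force: [-0.3, -0.3, 0.6]
width: 0.647
grip_force: 0.0
11.1 [0.4658 0.1806 0.163 ] z [ 0.155 -0.683 -0.714] x [-0.164  0.695 -0.7  ] [ 0.75   0.258  1.945 -0.657  1.433  0.783] [-0.3 -0.3  0.6] 0.6466014364763005 0.0
fk [ 0.0035 -0.0069  0.003 ]
tilt 44.441796418557836 spin left [-2.57294657e-03  3.13901971e+00  6.28061236e+00]
[0.46  0.186 0.164] [[0.04, -0.04, -0.05, 0], [0.04, -0.04, -0.06, 0]]
end [0.4604 0.1863 0.1641] q [ 0.78  0.26  1.94 -0.64  1.44  0.8 ] maxerr 0.0 vmax [0.15 0.06 0.03 0.07 0.05 0.12]
[0.43  0.334 0.209] [ 0.2  -0.86 -0.47]
-0.036 [314. 156.]
0 [315. 197.]
0.037 [315. 234.]
```

View pics/w1.png

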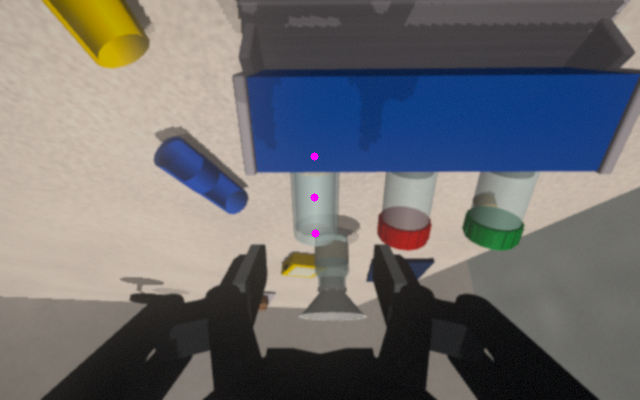

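The wrist view shows the clear tube at x 291–339, y 172–243. Its axis is at column 315, my model points (314–315) lie on it, and the fingers straddle it at x 267 and 373. Next I close in and grip.

```bash
python3 -m creep '[[0.08,-0.08,0.2,0,0.65],[0,0,0.6,0,0.65],[0,0,0.6,0,0.65],[0,0,0.5,0,0.65],[0,0,0.39,0,0.65],[0,0,0,0,0.65]]' 35; python3 t2.py 0 1 '[]'; python3 -m creep '[[0,0,0,0,0.3],[0,0,0,0,0.3],[0,0,0,0,0.3],[0,0,0,0,0.3]]' 35;python3 st.py
```

```text
time: 11.95
tool_pos: [0.4789, 0.1021, 0.0815]
tcp_rot: [1.536, 1.926, -0.627]
wrist_force: [0.1, -0.2, -0.4]
width: 0.646
grip_force: 0.0
fk [ 0.0039 -0.0069  0.0028]
tilt 44.393704988598095 spin left [-0.00769006  3.1339026   6.27549525]
[0.479 0.104 0.078] [[0.07, 0.01, 0.02, 0]]
end [0.479  0.104  0.0784] q [ 0.65  0.32  2.07 -0.74  1.24  0.85] maxerr 0.0 vmax [0.14 0.11 0.03 0.06 0.01 0.13]
time: 12.45
tool_pos: [0.4801, 0.1039, 0.0826]
tcp_rot: [1.534, 1.926, -0.625]
wrist_force: [-2.0, -0.9, 5.6]
width: 0.464
grip_force: 35.3
12.45 [0.4801 0.1039 0.0826] z [ 0.158 -0.682 -0.714] x [-0.16   0.696 -0.7  ] [ 0.63   0.304  2.072 -0.749  1.239  0.833] [-2.  -0.9  5.6] 0.46369359217854067 35.26149619370699
```

```bash
python3 -m creep '[[-0.2,0,0.03,0,0.3],[-0.3,0,0.05,0,0.3],[-0.3,0,0.05,0,0.3]]';python3 -m creep '[[-0.3,0,0.05,0,0.3],[-0.3,0,0.05,0,0.3]]'; python3 st.py
```

```text
time: 12.82
tool_pos: [0.4877, 0.0707, 0.1057]
tcp_rot: [1.534, 1.927, -0.624]
wrist_force: [-0.5, 0.3, -1.2]
width: 0.455
grip_force: 35.0
time: 13.08
tool_pos: [0.4929, 0.0458, 0.1232]
tcp_rot: [1.535, 1.927, -0.626]
wrist_force: [-0.6, -0.1, -1.7]
width: 0.458
grip_force: 35.1
13.075 [0.4929 0.0458 0.1232] z [ 0.157 -0.682 -0.715] x [-0.16   0.697 -0.7  ] [ 0.525  0.202  2.106 -0.786  1.237  0.725] [-0.6 -0.1 -1.7] 0.45795395669959943 35.097808465361595
```

```bash
cat > tip.py <<'E'
from traj import *
F=np.array([.583,-.198,0]); gs=.037
def setup():
    p,A,q=now(); u=A.inv().apply(np.array([.19,-.797,.5736])/np.linalg.norm([.19,-.797,.5736])); u[1]=0; return p,A,q,u/np.linalg.norm(u)
def mouth(p,A,u): return p-.019*A.as_matrix()[:,2]+gs*A.apply(u)
def planM(p,A,u,spins,Ms):
    out=[]
    for s,M in zip(spins,Ms):
        A2=A*Rz(s*.1); pt=M+.019*A2.as_matrix()[:,2]-gs*A2.apply(u)
        d=np.round(A.inv().apply(pt-p)/.05,2); out.append([*d.tolist(),s]); p=p+A.apply(d*.05); A=A2
    return out
E
python3 - <<'E'
from tip import *
p,A,q,u=setup(); np.save("u.npy",u); print("u tool",u.round(3),"mouth",mouth(p,A,u).round(3))
for ph in np.arange(0,-2.8,-.3):
    d=(A*Rz(ph)).apply(u); print(round(ph,1),"elev",np.degrees(np.arcsin(d[2])).round(1),"az dir",(d[:2]/np.hypot(*d[:2])).round(2))
M0=mouth(p,A,u); M1=F+[0,0,.28]; n=9
rows=planM(p,A,u,[0]*n,[M0+(M1-M0)*min(1,1.0*(i+1)/n) for i in range(n)]); print(rows); sim(rows,p,A,q)
E
```

```text
u tool [-0.987  0.     0.163] mouth [0.497 0.029 0.158]
0.0 elev 35.0 az dir [ 0.22 -0.97]
-0.3 elev 32.9 az dir [ 0.55 -0.84]
-0.6 elev 27.0 az dir [ 0.78 -0.62]
-0.9 elev 18.2 az dir [ 0.92 -0.38]
-1.2 elev 7.7 az dir [ 0.99 -0.16]
-1.5 elev -3.9 az dir [1.   0.06]
-1.8 elev -15.8 az dir [0.96 0.27]
-2.1 elev -27.7 az dir [0.88 0.48]
-2.4 elev -38.7 az dir [0.72 0.7 ]
-2.7 elev -47.8 az dir [0.44 0.9 ]
[[-0.57, 0.07, 0.18, 0], [-0.57, 0.08, 0.18, 0], [-0.58, 0.07, 0.18, 0], [-0.57, 0.08, 0.18, 0], [-0.57, 0.07, 0.18, 0], [-0.57, 0.07, 0.18, 0], [-0.57, 0.08, 0.18, 0], [-0.58, 0.07, 0.18, 0], [-0.57, 0.08, 0.19, 0]]
end [ 0.5794 -0.1816  0.2451] q [ 0.07  0.06  2.01 -0.88  1.12  0.27] maxerr 0.0 vmax [0.42 0.21 0.19 0.14 0.13 0.44]
```

```bash
python3 -m creep '[[-0.57,0.08,0.18,0,0.3],[-0.57,0.08,0.18,0,0.3],[-0.57,0.07,0.18,0,0.3],[-0.57,0.07,0.18,0,0.3],[-0.57,0.08,0.18,0,0.3],[-0.57,0.07,0.18,0,0.3],[-0.57,0.07,0.18,0,0.3],[-0.57,0.08,0.18,0,0.3],[-0.57,0.08,0.18,0,0.3],[0,0,0,0,0.3]]'
python3 - <<'E'
from tip import *
p,A,q=now(); u=np.load("u.npy"); M=mouth(p,A,u); g=p-.019*A.as_matrix()[:,2]; d=A.apply(u); print(p.round(4),M.round(4),q.round(2))
F=np.array([.583,-.198,.15]); ims=[]
for n in("scene","side"):
    P=bot.read_camera(n); a=P["pixels"].copy()[:,:,::-1].copy()
    c=proj(P,F)[0].astype(int); S=5; x0,y0=c[0]-38,c[1]-50
    big=cv2.resize(a[y0:y0+110,x0:x0+78],None,fx=S,fy=S,interpolation=cv2.INTER_CUBIC)
    def dot(X,col):
        t=(proj(P,X)-[x0,y0])*S
        for k in t: cv2.circle(big,tuple(int(v) for v in k),2,col,-1)
    an=np.linspace(0,6.28,40)
    dot(np.c_[F[0]+.0605*np.cos(an),F[1]+.0605*np.sin(an),np.full(40,.148)],(0,255,0))
    e1=np.cross(d,[0,0,1]);e1/=np.linalg.norm(e1);e2=np.cross(d,e1)
    dot(M+.02*(np.cos(an)[:,None]*e1+np.sin(an)[:,None]*e2),(255,0,255)); dot(np.array([g,g-.088*d]),(0,0,255))
    ims.append(big)
cv2.imwrite("pics/pre.png",np.hstack(ims)); print(ims[0].shape)
E
```

```text
time: 14.32
tool_pos: [0.5799, -0.1814, 0.2459]
tcp_rot: [1.537, 1.923, -0.625]
wrist_force: [-0.2, -0.3, -1.2]
width: 0.46
grip_force: 35.3
[ 0.5799 -0.1814  0.2459] [ 0.5835 -0.198   0.2807] [ 0.06  0.06  2.01 -0.88  1.12  0.26]
(550, 390, 3)
```

View pics/pre.png

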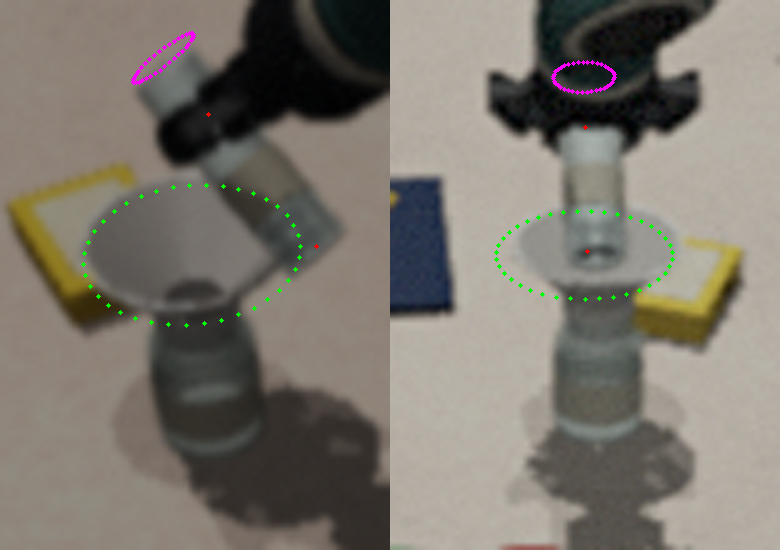

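The scene crop (tube at (165,60)–(310,245), funnel rim ellipse at about (190,250)) and the side crop (funnel at about (590,250)) agree with my model. The tube is held mouth up over the funnel and nothing has slipped. The next step is the tipping rows.

Run:
```python
from tip import *
p,A,q=now(); u=np.load("u.npy"); F=np.array([.581,-.200,0]); M0=mouth(p,A,u)
Ma=F+[-.02,0,.197]
sp=[-1]*11+[-.6]*9; Ms=[M0+(Ma-M0)*min(1,(i+1)/11) for i in range(20)]
rows=planM(p,A,u,sp,Ms); 
for r in rows: print([*r,.3],end=",")
p,A,q=sim(rows,p,A,q)
```

```text
[0.1, -0.11, 0.1, -1, 0.3],[0.11, -0.1, 0.11, -1, 0.3],[0.1, -0.1, 0.1, -1, 0.3],[0.11, -0.08, 0.11, -1, 0.3],[0.11, -0.06, 0.1, -1, 0.3],[0.11, -0.06, 0.11, -1, 0.3],[0.1, -0.05, 0.1, -1, 0.3],[0.11, -0.03, 0.11, -1, 0.3],[0.1, -0.03, 0.1, -1, 0.3],[0.09, -0.01, 0.1, -1, 0.3],[0.09, -0.01, 0.11, -1, 0.3],[-0.01, -0.05, -0.0, -0.6, 0.3],[0.0, -0.04, -0.0, -0.6, 0.3],[0.0, -0.04, -0.0, -0.6, 0.3],[-0.0, -0.05, -0.0, -0.6, 0.3],[-0.0, -0.04, -0.0, -0.6, 0.3],[-0.0, -0.04, -0.0, -0.6, 0.3],[-0.0, -0.05, -0.0, -0.6, 0.3],[-0.01, -0.04, -0.0, -0.6, 0.3],[0.0, -0.05, -0.0, -0.6, 0.3],end [ 0.5281 -0.2189  0.1896] q [ 0.    0.02  2.17 -0.94  1.   -1.31] maxerr 0.0 vmax [0.12 0.03 0.2  0.06 0.09 0.74]
```

```bash
python3 -m creep '[[0.1,-0.11,0.1,-1,0.3],[0.11,-0.1,0.11,-1,0.3],[0.1,-0.1,0.1,-1,0.3],[0.11,-0.08,0.11,-1,0.3],[0.11,-0.06,0.1,-1,0.3],[0.11,-0.06,0.11,-1,0.3],[0.1,-0.05,0.1,-1,0.3],[0.11,-0.03,0.11,-1,0.3],[0.1,-0.03,0.1,-1,0.3],[0.09,-0.01,0.1,-1,0.3],[0.09,-0.01,0.11,-1,0.3],[0,-0.05,0,-0.6,0.3],[0,-0.04,0,-0.6,0.3],[0,-0.04,0,-0.6,0.3],[0,-0.05,0,-0.6,0.3],[0,-0.04,0,-0.6,0.3]]'
python3 - <<'E'
from tip import *
p,A,q=now(); u=np.load("u.npy"); print("mouth",mouth(p,A,u).round(4),"elev",np.degrees(np.arcsin(A.apply(u)[2])),q.round(2))
E
python3 -m creep '[[0,-0.04,0,-0.6,0.3],[0,-0.05,0,-0.6,0.3],[0,-0.04,0,-0.6,0.3],[0,-0.05,0,-0.6,0.3],[0,0,0,0,0.3],[0,0,0,0,0.3],[0,0,0,0,0.3],[0,0,0,0,0.3]]'
python3 - <<'E'
from tip import *
p,A,q=now(); u=np.load("u.npy"); M=mouth(p,A,u);print("mouth",M.round(4),"elev",np.degrees(np.arcsin(A.apply(u)[2])),q.round(2))
Fr=np.array([.581,-.2,.15]); ims=[]
for n in("scene","side"):
    P=bot.read_camera(n); a=P["pixels"][:,:,::-1]; c=proj(P,Fr)[0].astype(int)
    ims.append(cv2.resize(a[c[1]-50:c[1]+60,c[0]-39:c[0]+39],None,fx=5,fy=5,interpolation=cv2.INTER_CUBIC))
cv2.imwrite("pics/tip1.png",np.hstack(ims))
F=np.array([.581,-.2,0])
n=10; Mb=F+[-.004,-.004,.182]; sp=[-1]*8+[-.5]+[0]
rows=planM(p,A,u,sp,[M+(Mb-M)*min(1,(i+1)/9) for i in range(n)])
print([[*r,.3] for r in rows]); p,A,q=sim(rows,p,A,q); print("elev",np.degrees(np.arcsin(A.apply(u)[2])),mouth(p,A,u))
E
```

```text
time: 16.42
tool_pos: [0.5265, -0.2113, 0.1825]
tcp_rot: [-0.082, 2.779, -1.111]
wrist_force: [0.1, -0.9, -1.0]
width: 0.462
grip_force: 35.2
mouth [ 0.5605 -0.1986  0.196 ] elev -0.11564464557103367 [ 0.    0.03  2.17 -0.95  0.99 -1.06]
time: 17.42
tool_pos: [0.528, -0.2184, 0.1896]
tcp_rot: [-0.42, 2.824, -1.161]
wrist_force: [0.5, -0.6, -1.1]
width: 0.461
grip_force: 35.3
mouth [ 0.5611 -0.1997  0.1971] elev -9.433830923505951 [-0.01  0.02  2.16 -0.95  0.99 -1.32]
[[-0.04, -0.06, 0.04, -1, 0.3], [-0.03, -0.07, 0.03, -1, 0.3], [-0.04, -0.07, 0.04, -1, 0.3], [-0.04, -0.08, 0.03, -1, 0.3], [-0.04, -0.07, 0.04, -1, 0.3], [-0.03, -0.08, 0.04, -1, 0.3], [-0.04, -0.09, 0.03, -1, 0.3], [-0.03, -0.09, 0.04, -1, 0.3], [-0.03, -0.05, 0.04, -0.5, 0.3], [-0.0, -0.0, -0.0, 0, 0.3]]
end [ 0.562  -0.2383  0.193 ] q [-0.04  0.08  2.1  -0.95  0.98 -2.19] maxerr 0.0 vmax [0.09 0.07 0.08 0.01 0.04 0.85]
elev -41.6755750131555 [ 0.57693189 -0.2043005   0.18193487]
```

View pics/tip1.png

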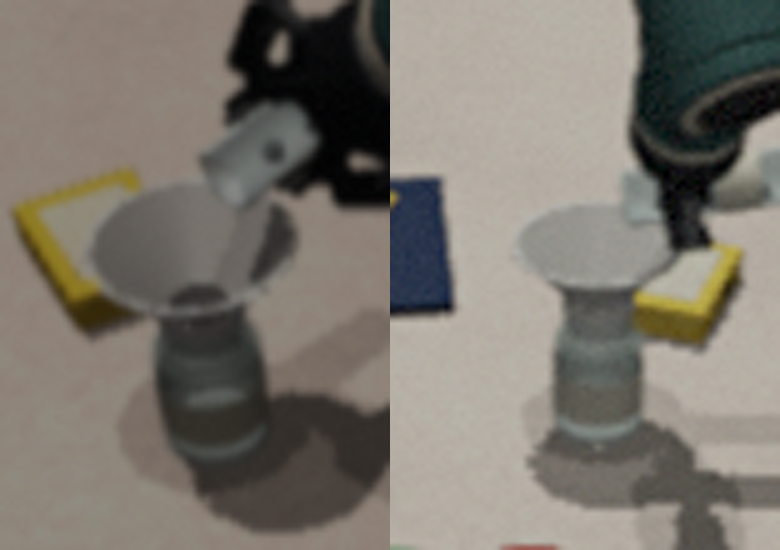

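The scene crop shows the tube about 9° mouth-down over the funnel, with a dark lump still in it at (272,152), so the lumps need a steeper tilt. Carrying on with the tip.

```bash
python3 -m creep '[[-0.04,-0.06,0.04,-1,0.3],[-0.03,-0.07,0.03,-1,0.3],[-0.04,-0.07,0.04,-1,0.3],[0,0,0,0,0.3],[0,0,0,0,0.3],[0,0,0,0,0.3],[0,0,0,0,0.3],[-0.04,-0.08,0.03,-1,0.3],[-0.04,-0.07,0.04,-1,0.3],[-0.03,-0.08,0.04,-1,0.3],[-0.04,-0.09,0.03,-1,0.3],[-0.03,-0.09,0.04,-1,0.3],[-0.03,-0.05,0.04,-0.5,0.3],[0,0,0,0,0.3],[0,0,0,0,0.3],[0,0,0,0,0.3]]'
cat > v.py <<'E'
import sys
from tip import *
p,A,q=now(); u=np.load("u.npy"); M=mouth(p,A,u);print("mouth",M.round(4),"elev",np.degrees(np.arcsin(A.apply(u)[2])),q.round(2),bot.read_state()["time"])
Fr=np.array([.581,-.2,.15]); ims=[]
for n in("scene","side"):
    P=bot.read_camera(n); a=P["pixels"][:,:,::-1]; c=proj(P,Fr)[0].astype(int)
    big=cv2.resize(a[c[1]-50:c[1]+60,c[0]-39:c[0]+39],None,fx=5,fy=5,interpolation=cv2.INTER_CUBIC)
    ims.append(cv2.convertScaleAbs(big,alpha=1.5))
cv2.imwrite(sys.argv[1],np.hstack(ims))
E
python3 v.py pics/tip2.png
```

```text
time: 19.52
tool_pos: [0.562, -0.2383, 0.1931]
tcp_rot: [1.459, -2.264, 1.033]
wrist_force: [0.7, 0.1, -0.6]
width: 0.461
grip_force: 35.3
mouth [ 0.5769 -0.2043  0.1821] elev -41.66048054667231 [-0.05  0.08  2.09 -0.95  0.97 -2.2 ] 19.525
```

View pics/tip2.png

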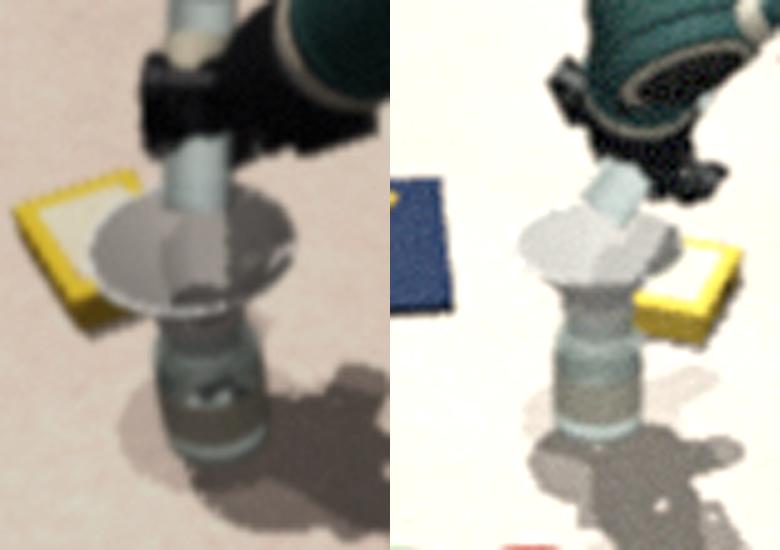

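```bash
python3 -m creep '[[0.01,-0.07,0,-1,0.3],[0.01,-0.07,0,-1,0.3],[0,-0.04,0,-0.5,0.3],[0,0,0,0,0.3],[0,0,0,0,0.3],[0,0,0,0,0.3],[0,0,0,0,0.3]]'; python3 v.py pics/tip3.png
python3 - <<'E'
from h import *
w=[]
P=bot.read_camera("scene"); a=P["pixels"][:,:,::-1]
print({t:[(round(d["score"],2),np.round(d["bbox"]).astype(int).tolist()) for d in bot.look_for(t,P)][:6] for t in("lump0","funnel","bottle")})
c=proj(P,np.array([.581,-.2,.07]))[0].astype(int)
b=cv2.convertScaleAbs(cv2.resize(a[c[1]-70:c[1]+40,c[0]-35:c[0]+35],None,fx=5,fy=5,interpolation=cv2.INTER_CUBIC),alpha=1.9)
P=bot.read_camera("side");a=P["pixels"][:,:,::-1];c=proj(P,np.array([.581,-.2,.07]))[0].astype(int)
b2=cv2.convertScaleAbs(cv2.resize(a[c[1]-70:c[1]+40,c[0]-35:c[0]+35],None,fx=5,fy=5,interpolation=cv2.INTER_CUBIC),alpha=1.3)
cv2.imwrite("pics/tip4.png",np.hstack([b,b2])); print(bot.read_state()["wrist_force"],np.abs(bot.read_state()["joint_vel"]).max())
E
```

```text
time: 20.5
tool_pos: [0.5698, -0.2407, 0.197]
tcp_rot: [1.689, -2.015, 0.955]
wrist_force: [0.1, -0.3, 0.1]
width: 0.461
grip_force: 35.3
mouth [ 0.5763 -0.2053  0.1828] elev -48.713997136220414 [-0.06  0.09  2.07 -0.94  0.98 -2.47] 20.5
{'lump0': [], 'funnel': [(0.94, [230, 144, 278, 169])], 'bottle': [(0.88, [244, 168, 268, 198])]}
[-0.65578423  0.01791456  0.18029221] 0.002619103793392129
```

View pics/tip4.png

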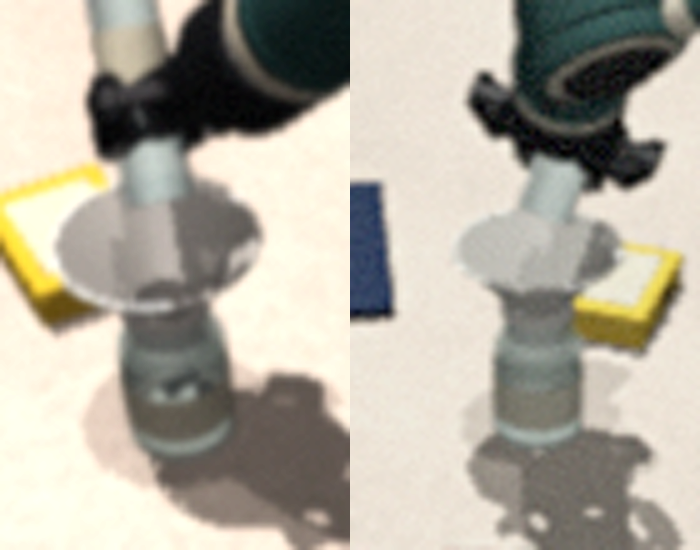

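The emptied tube points 49° down with its mouth over the funnel. The bottle and funnel stand where they were, dark lumps show in the bottle at (180,385), and no lumps are on the bench.

```bash
python3 -c "
from workcell import bot
print(bot.finish_job())"
```

```text
the job is handed in; nothing more can be done
None
```

The job is handed in at about 20.6 s of the 40 s. The open tube was drawn out mouth up and emptied through the funnel, and it is held still about 49° mouth-down, roughly 19 mm clear of the rim. Dark lumps show in the bottle and none on the bench or in the tube, but I could not count all four in the pictures.

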